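Assemble the tiered desk tidy

TASK

Put the tiered desk tidy together on its wooden pot, which stays where it is: first lower the brass weight to the floor of the pot, not letting go until it is down there, to stand upright as ballast; then, one at a time, set the largest dish centred on the pot as its lid, the medium dish centred on the column of the largest, and the smallest on the column of the medium. Everything must sit level, centred and fully seated in the end, and the cup, the tape roll and the jar must be left where they stand.

Things in the scene. Friction and masses are not known exactly. Their poses are not given: they have to be found in the camera images.
- pot: open round walnut pot with a brass band, fixed to the desk: outer diameter 100 mm, inner diameter 84 mm, 80 mm tall, inner floor 8 mm above the underside (72 mm deep). Origin: centre of the underside on the desk, z up. The largest dish, seated on it, has its dish floor on the pot's rim and its foot ring inside the mouth (dish origin 68 mm above the pot's).
- weight: solid brass ballast weight, about 250 g: a disc of 44 mm diameter, 14 mm thick, with a round knob of 20 mm diameter on top, from z 14 to 40 mm. Origin: centre of the underside, z up. Stands upright on the desk at the start. Take it by the knob.
- dish_large: largest of three like round walnut dishes, 140 mm across, 70 tall. Origin: underside centre, z up. z 0-12 mm: hollow foot ring (outer 68, inner 44 dia), open below; 12-20: dish floor; rim (5 thick) to 34; in the middle a solid column, 34 dia, z 20-64, tapering to a flat 26 dia top at 70: the grip. About 260 g.
- dish_medium: medium of three like round walnut dishes, 112 mm across, 70 tall. Origin: underside centre, z up. z 0-12 mm: hollow foot ring (outer 56, inner 44 dia), open below; 12-20: dish floor; rim (5 thick) to 34; in the middle a solid column, 34 dia, z 20-64, tapering to a flat 26 dia top at 70: the grip. About 180 g. Seats with the column top below in its foot, origin 58 above the lower dish's.
- dish_small: smallest of three like round walnut dishes, 86 mm across, 70 tall. Origin: underside centre, z up. z 0-12 mm: hollow foot ring (outer 56, inner 44 dia), open below; 12-20: dish floor; rim (5 thick) to 34; in the middle a solid column, 34 dia, z 20-64, tapering to a flat 26 dia top at 70: the grip. About 130 g. Seats with the column top below in its foot, origin 58 above the lower dish's.
- cup: white ceramic cup without handle, 68 mm across, 75 mm tall, loose; not part of the job. Origin: centre of the underside.
- tape: whitish roll of tape (a ring) lying flat, 62 mm across, hole 38 mm, 24 mm high, loose; not part of the job. Origin: centre of the underside.
- jar: closed amber glass jar with dark lid, 56 mm across, 70 mm tall, loose; not part of the job. Origin: centre of the underside.
Mind the look-alikes: they are no part of the job. What is shaped like the dish_small but purple is not meant.

How it is judged:
By the outcome, as a careful person would: the job done as asked, in the order asked, and still so for the second after the job is handed in, with the robot touching nothing.
It also fails if it takes over 115 s, if anything falls off the work surface, if the arm or the gripper's body presses on something with over 40 N, if the wrist force passes 120 N, or if a joint passes its speed limit or range.

ROBOT

A 6-joint arm with a two-finger parallel gripper is mounted at the origin on the work surface. World frame = base frame: x ahead of the robot, y to its left, z up, the work surface at z = 0. Lengths are in m, angles in rad, forces in N, time in s.
With the tool pointing down it reaches from about 0.3 to 0.85 m from the base axis. Payload 5.4 kg.
Tool frame: the origin (TCP) lies midway between the tips of the shut fingers; the grasp point (between the pads) lies 19 mm behind it (grip_depth is the distance from the TCP to the grasp point, in m); z points along the fingers, y is the line along which they close (so a half turn about z gives the same grasp; the last joint's range is limited). The gripper opens to 85 mm and grips with 20 to 120 N. Pads are 22 mm wide; open, the fingers measure 114 mm over their backs; the gripper's body (76 mm by 85 mm) begins 54 mm behind the grasp point. The pads swing forward as they close: fully open they stand 13 mm farther back than shut.
Start: joints at [-0.21, 0.158, 1.597, -0, 1.386, -0.21], TCP at [0.575, -0, 0.198] pointing down, gripper open.
Joint ranges: [-2.91, 2.91], [-0.94, 2.29], [0.18, 2.7], [-1.29, 4.43], [0.17, 2.64], [-3, 3]. Speed limits (rad/s): [2.57, 2.57, 3.14, 3.14, 3.14, 3.14].

INTERFACE

Orientations are given as a unit quaternion [w, x, y, z].
In Python, from workcell import * gives the robot as it stands.
- The arm moves only by the shell command python3 -m inch [OPENING] [FORCE], which reads ROWS from standard input. ROWS is a JSON list of rows, 1 to 20 of them, each of 6 numbers: dx, dy, dz in m, then a rotation vector rx, ry, rz in rad; each row shifts and turns the commanded pose from where the row before left it, along the tool's axes as they then stand; what a row does not reach is not made up. A row lasts 1/12 s, in which the tool goes at most 0.0417 m and 0.125 rad, less where a joint would pass 70% of its speed; a pose out of reach is approached as far as the arm can. OPENING is the finger opening in m, set as the command begins (- or left out keeps the last). The fingers move at their own pace and stop on an object; FORCE is the grip in N (left out, the last holds). Time passes only in rows, so rows that do not move let the fingers close. It prints the time, the measured TCP pose, the force, the opening and the grip force at its end. Input that does not fit is refused with a message, and nothing moves.
- sense(): the state, without advancing time (a new reading comes with each control period).
- grab_frame(name): name is "scene" or "side" or "wrist"; returns (picture, depth): 480x640x3 uint8, red, green, blue; 480x640 float32, m along the optical axis (not along the pixel's ray), 0 where there is no reading.
- get_calibration(name): a dict with "camera_matrix" (3x3 intrinsics, pixels), "rvec" (rotation vector, rad) and "tvec" (3), from world to camera coordinates, as OpenCV has them. Camera axes: x right, y down, z forward; pixel columns grow to the right and rows downward; lengths in m; the calibration is good to about 2 mm. A picture is of the moment at which its call begins: read the wrist's pose just before it. get_calibration takes no time and is no camera call; for the wrist camera it gives the pose at the moment of the call.
- close_job(): hands the job in; it is judged then, once.
Trained networks look in the newest picture that a camera, given by its name, has taken for a name from the list of things; names that differ only in an ending like _2 or _b are one class to them, and where a whole thing is asked for, a point or a joint stands for the part that bears it (a point fixed in the world has none). Each returns a list of dicts, best first, with "score" (0 to 1); they miss things now and then, are a little off and sometimes report something else, mostly with a low value. They report only what shows in the picture. A call takes as long as a camera call. They do not tell look-alikes from the thing itself.
- trace(camera, label): "mask" (480x640 bool, what is visible of it) and "bbox" ([left, top, right, bottom] in pixels, round what is visible of it).
The state is a dict: "clock": time; "qpos": joint angles; "joint_vel": joint speeds; "joint_efforts": joint torques, N m; "tcp_pos": TCP position; "eef_rot": TCP orientation; "wrist_force": force on the tool from outside, world axes, zero at the start; "moment": the same for the moment, N m; "finger_gap": finger opening in m; "finger_force": force on a finger pad.
Only numpy, scipy, OpenCV 4.12 (cv2) and the standard library are available. Lean on these libraries where they do the work, as an engineer would, in place of code of your own. Each camera call takes 0.05 s, during which the arm holds its last target. There are 200 camera calls.

## Working session

There is one attempt and no reset: what is moved stays moved. The work goes in short steps, Python scripts to look and compute and a shell command to move; the robot and the scene stay as the last step left them, time stands still between calls to the robot, and variables do not carry over. Pictures are saved under pics/ and viewed, at most 14 in all, crops included, and the job is handed in when it is done.

```bash
ls; mkdir -p pics
cat > h.py <<'E'
from workcell import *
import numpy as np, cv2
def calib(n):
    c=get_calibration(n); K=np.array(c["camera_matrix"]); R=cv2.Rodrigues(np.array(c["rvec"],float))[0]; t=np.array(c["tvec"],float).reshape(3)
    return K,R,t
def cloud(n,depth,mask=None):
    K,R,t=calib(n)
    m=depth>0
    if mask is not None: m&=mask
    v,u=np.nonzero(m); z=depth[v,u]
    p=np.stack([(u-K[0,2])*z/K[0,0],(v-K[1,2])*z/K[1,1],z],1)
    return (p-t)@R, u, v
def save(n,img): cv2.imwrite("pics/"+n+".png",img[:,:,::-1])
E
python3 - <<'E'
from h import *
s=sense(); print(s)
for n in ["scene","side"]:
    im,d=grab_frame(n); save(n+"0",im)
    K,R,t=calib(n); print(n,-R.T@t, K[0,0])
    for l in ["pot","weight","dish_large","dish_medium","dish_small","cup","tape","jar"]:
        for r in trace(n,l)[:3]:
            P,u,v=cloud(n,d,r["mask"])
            if len(P)<20: continue
            hi=np.percentile(P[:,2],98); 
            print(l,round(r["score"],2),np.round(r["bbox"]),"ctr",np.round((np.percentile(P,2,axis=0)+np.percentile(P,98,axis=0))/2,3)[:2],"size",np.round(np.percentile(P,98,axis=0)-np.percentile(P,2,axis=0),3),"top",round(hi,3))
E
```

```text
pics
{'clock': 0.0, 'qpos': array([-2.10068829e-01,  1.59090529e-01,  1.59826761e+00,  9.85180532e-06,
        1.38620350e+00, -2.10093656e-01]), 'joint_vel': array([-0.00114633,  0.00129937, -0.00069069,  0.00052832, -0.00187315,
       -0.0001385 ]), 'joint_efforts': array([ 1.96016467e-04, -3.96006632e+01, -3.31426942e+01, -2.07608541e-04,
        8.36965773e-03, -3.09808388e-05]), 'tcp_pos': array([5.74317696e-01, 1.45612973e-04, 1.96775956e-01]), 'eef_rot': array([-8.28642457e-04,  7.07098303e-01,  7.07114574e-01, -5.31600776e-04]), 'wrist_force': array([ 0.39045051, -0.00130652, -0.03593093]), 'moment': array([-0.06473518,  0.00751147, -0.00915699]), 'finger_force': 0.0, 'finger_gap': 0.08556133171884908}
scene [1.17511126 0.71617329 0.67410398] 501.27703898204174
pot 0.75 [312. 231. 364. 287.] ctr [0.565 0.128] size [0.093 0.093 0.078] top 0.082
weight 0.46 [333. 215. 350. 231.] ctr [0.431 0.018] size [0.04  0.038 0.034] top 0.042
dish_large 0.73 [224. 159. 271. 190.] ctr [ 0.447 -0.353] size [0.133 0.135 0.058] top 0.069
dish_medium 0.89 [241. 195. 288. 233.] ctr [ 0.548 -0.1
[... 1068 characters left out ...]
sh_medium 0.55 [337. 257. 400. 306.] ctr [ 0.545 -0.149] size [0.106 0.107 0.068] top 0.069
dish_small 0.76 [218. 152. 253. 187.] ctr [0.473 0.345] size [0.079 0.079 0.059] top 0.07
dish_small 0.74 [157. 155. 196. 189.] ctr [0.335 0.385] size [0.079 0.079 0.068] top 0.07
dish_small 0.65 [179. 188. 221. 225.] ctr [0.349 0.214] size [0.079 0.078 0.058] top 0.07
cup 0.67 [442. 278. 484. 340.] ctr [ 0.633 -0.293] size [0.061 0.061 0.071] top 0.075
tape 0.62 [382. 208. 411. 231.] ctr [0.709 0.008] size [0.058 0.057 0.025] top 0.025
tape 0.34 [218. 149. 256. 186.] ctr [0.474 0.37 ] size [0.081 0.129 0.07 ] top 0.07
jar 0.62 [289. 142. 315. 178.] ctr [0.62  0.301] size [0.049 0.047 0.066] top 0.071
```

View pics/scene0.png

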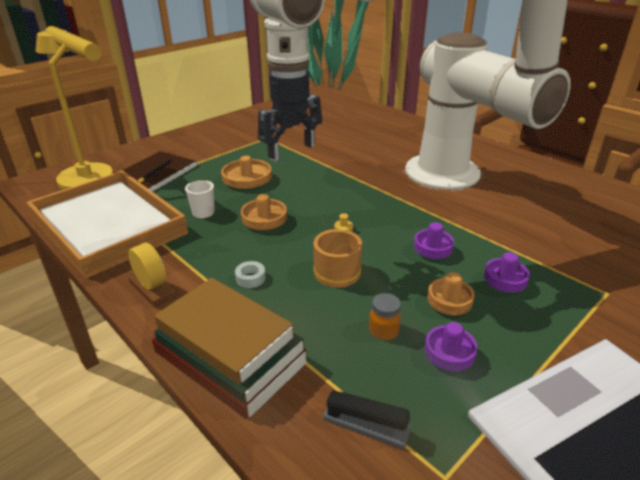

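View pics/side0.png

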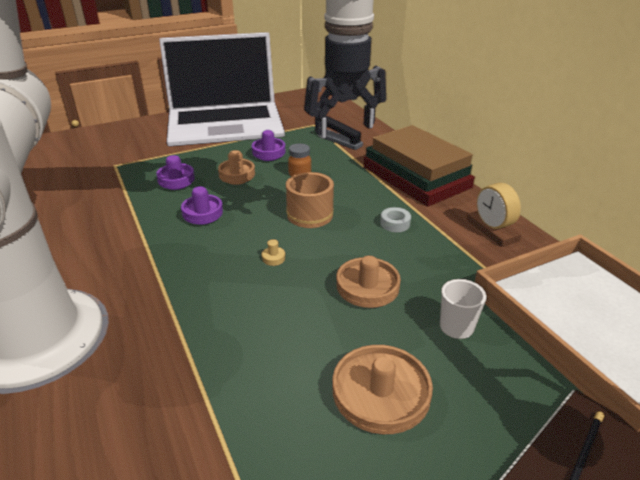

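Walnut small dish is at scene (451,294) / side (236,168), world about (0.475, 0.348); the others of that shape are purple. The pot is at scene (337,258), the weight at (344,224). Moving up for a wrist view of the weight and pot.

```bash
cat >> h.py <<'E'
from scipy.optimize import least_squares
def top(P,c,r,zlo,zhi):
    m=(np.hypot(P[:,0]-c[0],P[:,1]-c[1])<r)&(P[:,2]>zlo)&(P[:,2]<zhi); return P[m]
def ring(P,c,R0,zlo,zhi,band=0.012):
    """fit centre of an annulus/outer circle of radius R0 from rim points"""
    Q=top(P,c,R0+band,zlo,zhi); 
    for _ in range(3):
        d=np.hypot(*(Q[:,:2]-c).T); Q2=Q[abs(d-R0)<band]
        f=least_squares(lambda p:np.hypot(Q2[:,0]-p[0],Q2[:,1]-p[1])-p[2],[*c,R0],loss="soft_l1",f_scale=.002).x; c=f[:2]
    return f,len(Q2),Q2[:,2].mean()
def disc(P,c,r,zlo,zhi):
    """centre of a flat round top by enclosing circle"""
    Q=top(P,c,r,zlo,zhi); 
    if len(Q)<5: return None
    (x,y),rr=cv2.minEnclosingCircle(Q[:,:2].astype(np.float32)); return np.round([x,y,rr],4),np.round(Q.mean(0),4),len(Q)
E
echo '[[0.02, -0.025, -0.033, 0, 0, 0], [0.02, -0.025, -0.033, 0, 0, 0], [0.02, -0.025, -0.033, 0, 0, 0], [0, 0, 0, 0, 0, 0], [0, 0, 0, 0, 0, 0]]' | python3 -m inch
python3 - <<'E'
from h import *
im,d=grab_frame("wrist"); save("w1",im); K,R,t=calib("wrist"); print("cam",-R.T@t,R[2],K[0,0])
P,u,v=cloud("wrist",d); print(P.min(0),P.max(0))
print("pot",ring(P,np.array([.562,.124]),.046,.072,.09))
print("knob",disc(P,np.array([.431,.014]),.025,.033,.05))
E
```

```text
clock: 1.32
tcp_pos: [0.5077, 0.055, 0.2904]
eef_rot: [0.002, 0.707, 0.708, 0.002]
wrist_force: [0.4, -0.8, -0.1]
finger_gap: 0.0855
finger_force: 0.0
cam [0.50552089 0.12178128 0.46510757] [ 0.00265348 -0.26139648 -0.96522787] 353.0055664820707
[ 0.01981929 -0.58861056 -0.49830341] [1.47768435 0.28895674 0.42546667]
pot (array([0.56104768, 0.12425178, 0.04548972]), 2235, np.float64(0.07799671624385089))
knob (array([0.4303, 0.0164, 0.0101]), array([0.4307, 0.0169, 0.0384]), 201)
```

View pics/w1.png

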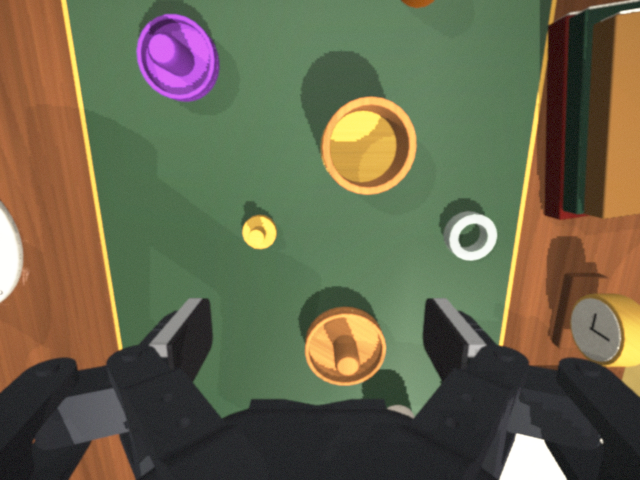

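Wrist view: knob at (258,232), pot mouth at (369,146), medium dish at (346,346); the wrist fits agree with the fixed cameras within about 3 mm. Moving to the weight.

```bash
cat >> h.py <<'E'
from scipy.spatial.transform import Rotation as Rot
def go(x,y,z,yaw=None):
    """tool-axes shift from measured pose to world target, and levelling rotvec"""
    s=sense(); w=s["eef_rot"]; R=Rot.from_quat([w[1],w[2],w[3],w[0]])
    D=R.inv().apply(np.array([x,y,z])-s["tcp_pos"])
    T=Rot.from_matrix(np.array([[0,1,0],[1,0,0],[0,0,-1.]]))
    if yaw is not None: T=Rot.from_euler("z",yaw)*T
    print("clock %.2f tcp"%s["clock"],np.round(s["tcp_pos"],4),"shift",np.round(D,4),"rot",np.round((R.inv()*T).as_rotvec(),4),"F",np.round(s["wrist_force"],1),"gap",round(s["finger_gap"],4),"ff",round(s["finger_force"],1))
E
echo '[[-0.0064, -0.0128, 0.03, 0, 0, 0], [-0.0064, -0.0128, 0.03, 0, 0, 0], [-0.0064, -0.0128, 0.03, 0, 0, 0], [-0.0064, -0.0128, 0.03, 0, 0, 0], [-0.0064, -0.0128, 0.03, 0, 0, 0], [-0.0064, -0.0128, 0.03, 0, 0, 0], [0, 0, 0, 0, 0, 0], [0, 0, 0, 0, 0, 0], [0, 0, 0, 0, 0, 0]]' | python3 -m inch 0.055 40
python3 - <<'E'
from h import *
go(.4305,.0165,.017,0)
im,d=grab_frame("wrist"); save("w2",im)
P,u,v=cloud("wrist",d)
print("knob",disc(P,np.array([.431,.014]),.025,.033,.05)); print("disc",disc(P,np.array([.431,.014]),.035,.009,.018))
E
```

```text
clock: 2.12
tcp_pos: [0.4318, 0.0156, 0.1088]
eef_rot: [0.001, 0.707, 0.707, 0.001]
wrist_force: [0.3, -0.3, -0.2]
finger_gap: 0.0549
finger_force: 0.0
clock 2.12 tcp [0.4318 0.0156 0.1088] shift [ 0.001  -0.0015  0.0918] rot [ 0.0019  0.0003 -0.0006] F [ 0.3 -0.3 -0.2] gap 0.0549 ff 0.0
knob (array([0.4323, 0.0157, 0.0098]), array([0.4324, 0.0172, 0.041 ]), 603)
disc (array([0.4324, 0.0164, 0.0219]), array([0.4325, 0.0194, 0.0153]), 1609)
```

```bash
echo '[[0, 0, 0.025, 0.0019, 0, 0], [0, 0, 0.025, 0, 0, 0], [0, 0, 0.02, 0, 0, 0], [0, 0, 0.012, 0, 0, 0], [0, 0, 0.009, 0, 0, 0], [0, 0, 0, 0, 0, 0], [0, 0, 0, 0, 0, 0]]' | python3 -m inch 
echo '[[0, 0, 0, 0, 0, 0], [0, 0, 0, 0, 0, 0], [0, 0, 0, 0, 0, 0], [0, 0, 0, 0, 0, 0], [0, 0, 0, 0, 0, 0], [0, 0, 0, 0, 0, 0]]' | python3 -m inch 0.01 40
python3 - <<'E'
from h import *
go(.4323,.0165,.12,0)
E
```

```text
clock: 2.75
tcp_pos: [0.4316, 0.0158, 0.0176]
eef_rot: [0.0, 0.707, 0.707, -0.0]
wrist_force: [-0.1, 0.5, 1.3]
finger_gap: 0.0555
finger_force: 0.0
clock: 3.25
tcp_pos: [0.4302, 0.0159, 0.0167]
eef_rot: [-0.001, 0.707, 0.707, -0.001]
wrist_force: [-0.1, 0.2, -0.6]
finger_gap: 0.0097
finger_force: 0.0
clock 3.25 tcp [0.4302 0.0159 0.0167] shift [ 0.0006  0.0019 -0.1033] rot [-0.0015  0.0001  0.    ] F [-0.1  0.2 -0.6] gap 0.0097 ff 0.0
```

Run:
```python
from h import *
im,d=grab_frame("wrist"); save("w3",im)
i2,d2=grab_frame("side"); save("s3",cv2.resize(i2[180:300,200:360],(640,480)))
i3,d3=grab_frame("scene"); 
cv2.imwrite("pics/c3.png",np.hstack([cv2.resize(im,(400,300)),cv2.resize(i2[180:300,200:360],(400,300))])[:,:,::-1])
```

```text
(no output)
```

View pics/c3.png

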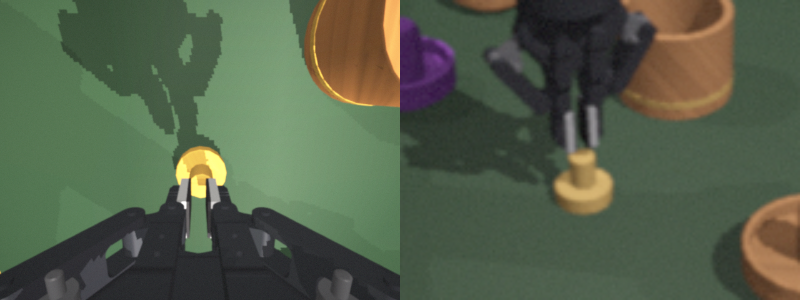

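Fingers closed above the knob (left wrist crop: tips at about (200,190), knob ahead of them; side crop: tips at (580,145) above the knob). Measuring how high the fingertips really are.

Run:
```python
from h import *
for n in ["side","scene","wrist"]:
    im,d=grab_frame(n); P,u,v=cloud(n,d); hsv=cv2.cvtColor(im,cv2.COLOR_RGB2HSV)[v,u]
    near=(np.hypot(P[:,0]-.431,P[:,1]-.016)<.06)&(P[:,2]>.006)&(P[:,2]<.12)
    yel=near&(hsv[:,1]>110)&(hsv[:,0]>12)&(hsv[:,0]<35); fin=near&(hsv[:,1]<70)
    print(n,"weight",yel.sum(),np.round(np.percentile(P[yel],[2,98],axis=0),3).tolist())
    Q=P[fin]; print("  finger",len(Q),np.round(np.percentile(Q,[1,99],axis=0),3).tolist())
    lo=Q[Q[:,2]<np.percentile(Q[:,2],8)]; print("  lowest",np.round(lo.mean(0),4),lo[:,2].min())
```

```text
side weight 359 [[0.411, -0.007, 0.007], [0.45, 0.03, 0.04]]
  finger 853 [[0.386, -0.001, 0.052], [0.472, 0.028, 0.119]]
  lowest [0.4298 0.0107 0.0566] 0.05001858748301631
scene weight 211 [[0.412, -0.002, 0.009], [0.452, 0.038, 0.043]]
  finger 449 [[0.387, 0.008, 0.055], [0.476, 0.034, 0.12]]
  lowest [0.4301 0.0226 0.0577] 0.05115838391202688
wrist weight 4120 [[0.412, 0.008, 0.009], [0.451, 0.037, 0.053]]
  finger 20572 [[0.384, 0.009, 0.06], [0.475, 0.034, 0.12]]
  lowest [0.4288 0.0249 0.0682] 0.05272138979273546
```

Fingertips stand about 34 mm higher than the reported TCP suggests. Reopening, then descending in steps while watching the fingertips.

```bash
cat >> h.py <<'E'
def tips(c,names=("side","scene","wrist"),r=.06,zhi=.12):
    for n in names:
        im,d=grab_frame(n); P,u,v=cloud(n,d); hsv=cv2.cvtColor(im,cv2.COLOR_RGB2HSV)[v,u]
        near=(np.hypot(P[:,0]-c[0],P[:,1]-c[1])<r)&(P[:,2]>.006)&(P[:,2]<zhi)&(hsv[:,1]<70)
        Q=P[near]; 
        if len(Q)<10: print(n,"none"); continue
        lo=Q[Q[:,2]<np.percentile(Q[:,2],8)]; print(n,len(Q),"lowest",np.round(lo.mean(0),4),"min",round(lo[:,2].min(),4),"x",np.round(np.percentile(Q[:,0],[1,99]),3),"y",np.round(np.percentile(Q[:,1],[1,99]),3))
E
echo '[[0, 0, 0, 0, 0, 0], [0, 0, 0, 0, 0, 0], [0, 0, 0, 0, 0, 0], [0, 0, 0, 0, 0, 0], [0, 0, 0.01, 0, 0, 0], [0, 0, 0.01, 0, 0, 0], [0, 0.0015, 0, 0, 0, 0], [0, 0, 0, 0, 0, 0]]' | python3 -m inch 0.055
python3 - <<'E'
from h import *
go(.432,.0165,-.014,0); tips((.431,.016))
E
```

```text
clock: 4.22
tcp_pos: [0.4306, 0.0162, -0.0047]
eef_rot: [-0.002, 0.707, 0.707, -0.001]
wrist_force: [-0.5, -0.1, 0.5]
finger_gap: 0.0553
finger_force: 0.0
clock 4.22 tcp [ 0.4306  0.0162 -0.0047] shift [0.0003 0.0015 0.0093] rot [-0.0044 -0.0007 -0.0002] F [-0.5 -0.1  0.5] gap 0.0553 ff 0.0
side 1131 lowest [0.4322 0.0106 0.0408] min 0.0315 x [0.373 0.488] y [-0.002  0.029]
scene 700 lowest [0.424  0.0198 0.0424] min 0.0337 x [0.375 0.489] y [0.006 0.035]
wrist 51085 lowest [0.4306 0.0219 0.0547] min 0.0341 x [0.373 0.489] y [0.006 0.035]
```

```bash
echo '[[0, 0.001, 0.007, 0, 0, 0], [0, 0, 0.006, 0, 0, 0], [0, 0, 0, 0, 0, 0], [0, 0, 0, 0, 0, 0]]' | python3 -m inch
echo '[[0, 0, 0, 0, 0, 0], [0, 0, 0, 0, 0, 0], [0, 0, 0, 0, 0, 0], [0, 0, 0, 0, 0, 0], [0, 0, 0, 0, 0, 0], [0, 0, 0, 0, 0, 0]]' | python3 -m inch 0.005 40
python3 - <<'E'
from h import *
go(.432,.0165,.12,0); tips((.431,.016))
E
```

```text
clock: 4.7
tcp_pos: [0.4319, 0.0161, -0.0171]
eef_rot: [-0.001, 0.707, 0.707, -0.001]
wrist_force: [-0.2, -0.1, 0.5]
finger_gap: 0.055
finger_force: 0.0
clock: 5.2
tcp_pos: [0.4326, 0.0159, -0.0162]
eef_rot: [-0.001, 0.707, 0.707, -0.001]
wrist_force: [-3.2, 0.3, 5.3]
finger_gap: 0.0183
finger_force: 39.1
clock 5.20 tcp [ 0.4326  0.0159 -0.0162] shift [ 0.0006 -0.0009 -0.1362] rot [-0.0019  0.0001  0.0001] F [-3.2  0.3  5.3] gap 0.0183 ff 39.1
side 1519 lowest [0.4292 0.0086 0.0311] min 0.0165 x [0.374 0.488] y [-0.003  0.027]
scene 845 lowest [0.4381 0.0236 0.0332] min 0.0222 x [0.374 0.489] y [0.006 0.037]
wrist 70990 lowest [0.4317 0.0247 0.0527] min 0.022 x [0.375 0.487] y [0.008 0.037]
```

```bash
echo '[[0, 0, -0.01, 0, 0, 0], [0, 0, -0.03, 0, 0, 0], [0, 0, -0.035, 0, 0, 0], [0, 0, -0.035, 0, 0, 0], [0, 0, -0.03, 0, 0, 0], [0.025, 0.03, 0, 0, 0, 0], [0.03, 0.035, 0, 0, 0, 0], [0.03, 0.035, 0, 0, 0, 0], [0.0225, 0.028, 0, 0, 0, 0], [0, 0, 0, 0, 0, 0], [0, 0, 0, 0, 0, 0], [0, 0, 0, 0, 0, 0]]' | python3 -m inch
python3 - <<'E'
from h import *
go(.562,.1245,-.009,0)
im,d=grab_frame("wrist"); save("w4",im)
P,u,v=cloud("wrist",d); print("pot",ring(P,np.array([.562,.124]),.046,.072,.09))
im,d=grab_frame("side"); save("s4",im)
E
```

```text
clock: 6.35
tcp_pos: [0.5531, 0.1176, 0.1227]
eef_rot: [-0.001, 0.707, 0.707, -0.001]
wrist_force: [-0.6, -0.3, -3.0]
finger_gap: 0.0186
finger_force: 40.1
clock 6.35 tcp [0.5531 0.1176 0.1227] shift [0.007  0.0094 0.1317] rot [-0.0037  0.0003  0.0003] F [-0.6 -0.3 -3. ] gap 0.0186 ff 40.1
pot (array([0.56222346, 0.12545678, 0.04504291]), 4527, np.float64(0.08030690026802997))
```

View pics/w4.png

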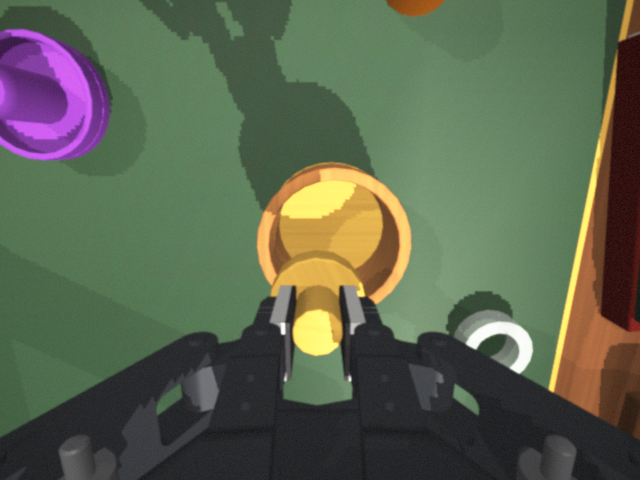

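Weight is held upright at (318,330), pot mouth at (335,240). Checking the linkage's width against height before going into the mouth.

```bash
echo '[[0.004, 0.005, 0, 0, 0, 0], [0.004, 0.0045, 0, 0, 0, 0], [0, 0, 0, 0, 0, 0], [0, 0, 0, 0, 0, 0]]' | python3 -m inch
python3 - <<'E'
from h import *
go(.562,.1255,-.009,0)
s=sense()["tcp_pos"]
for n in ("side","scene"):
    im,d=grab_frame(n); P,u,v=cloud(n,d); hsv=cv2.cvtColor(im,cv2.COLOR_RGB2HSV)[v,u]
    Q=P[(np.hypot(*(P[:,:2]-s[:2]).T)<.09)&(P[:,2]>.13)&(hsv[:,1]<90)]
    h=Q[:,2]-s[2]
    for a in np.arange(.03,.16,.01):
        k=Q[(h>=a)&(h<a+.01)]
        if len(k)>5: print(n,round(a,2),len(k),np.round(np.percentile(k[:,:2]-s[:2],[2,98],axis=0),3).tolist())
E
```

```text
clock: 6.78
tcp_pos: [0.5638, 0.1257, 0.1235]
eef_rot: [-0.001, 0.707, 0.707, -0.001]
wrist_force: [0.4, -0.6, -2.8]
finger_gap: 0.0187
finger_force: 40.2
clock 6.78 tcp [0.5638 0.1257 0.1235] shift [-0.0002 -0.0016  0.1325] rot [-0.0015  0.      0.    ] F [ 0.4 -0.6 -2.8] gap 0.0187 ff 40.2
side 0.03 25 [[-0.018, -0.012], [0.015, 0.001]]
side 0.04 68 [[-0.024, -0.012], [0.021, 0.004]]
side 0.05 76 [[-0.024, -0.013], [0.021, 0.009]]
side 0.06 94 [[-0.024, -0.012], [0.021, 0.011]]
side 0.07 95 [[-0.033, -0.014], [0.034, 0.008]]
side 0.08 197 [[-0.043, -0.014], [0.042, 0.011]]
side 0.09 176 [[-0.048, -0.017], [0.046, 0.012]]
side 0.1 197 [[-0.056, -0.019], [0.048, 0.012]]
side 0.11 217 [[-0.06, -0.019], [0.055, 0.006]]
side 0.12 307 [[-0.065, -0.02], [0.059, 0.01]]
side 0.13 295 [[-0.06, -0.021], [0.057, 0.007]]
side 0.14 229 [[-0.041, -0.017], [0.035, 0.005]]
side 0.15 82 [[-0.039, -0.014], [0.032, 0.002]]
scene 0.03 11 [[-0.017, 0.004], [0.015, 0.012]]
scene 0.04 58 [[-0.024, -0.003], [0.022, 0.013]]
scene 0.05 72 [[-0.022, -0.005], [0.022, 0.013]]
scene 0.06 92 [[-0.021, -0.006], [0.022, 0.013]]
scene 0.07 78 [[-0.035, -0.007], [0.027, 0.014]]
scene 0.08 173 [[-0.041, -0.008], [0.041, 0.015]]
scene 0.09 141 [[-0.043, -0.011], [0.047, 0.017]]
scene 0.1 206 [[-0.049, -0.012], [0.053, 0.019]]
scene 0.11 192 [[-0.055, -0.01], [0.059, 0.019]]
scene 0.12 248 [[-0.058, -0.009], [0.063, 0.02]]
scene 0.13 271 [[-0.058, -0.006], [0.061, 0.022]]
scene 0.14 188 [[-0.036, -0.006], [0.042, 0.02]]
scene 0.15 71 [[0.006, -0.004], [0.038, 0.013]]
```

```bash
echo '[[0, -0.0015, 0.02, 0, 0, 0], [0, 0, 0.03, 0, 0, 0], [0, 0, 0.03, 0, 0, 0], [0, 0, 0.02, 0, 0, 0], [0, 0, 0.015, 0, 0, 0], [0, 0, 0.004, 0, 0, 0], [0, 0, 0, 0, 0, 0], [0, 0, 0, 0, 0, 0]]' | python3 -m inch
python3 - <<'E'
from h import *
go(.562,.1255,-.008,0)
im,d=grab_frame("wrist"); save("w5",im)
E
```

```text
clock: 7.55
tcp_pos: [0.5626, 0.1257, 0.0052]
eef_rot: [-0.0, 0.707, 0.707, -0.0]
wrist_force: [0.0, -0.1, -1.3]
finger_gap: 0.0182
finger_force: 40.2
clock 7.55 tcp [0.5626 0.1257 0.0052] shift [-0.0002 -0.0006  0.0132] rot [-0.0005 -0.      0.    ] F [ 0.  -0.1 -1.3] gap 0.0182 ff 40.2
```

View pics/w5.png

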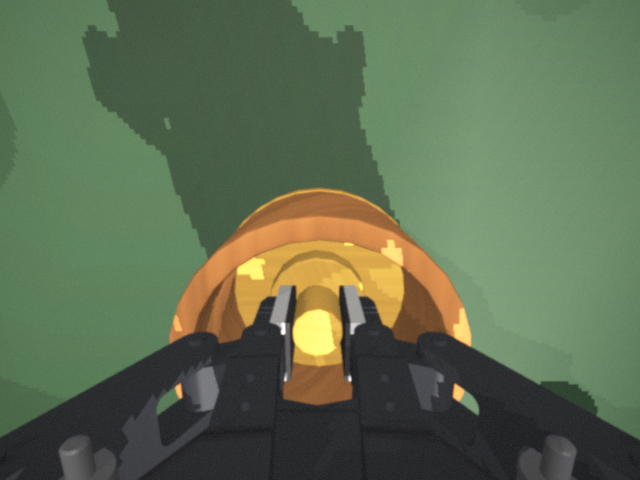

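The weight (318,330) is centred in the mouth, with the linkage just over the rim. Stepping down in small increments while watching the force.

```bash
echo '[[0, 0, 0.002, 0, 0, 0], [0, 0, 0.002, 0, 0, 0], [0, 0, 0, 0, 0, 0]]' | python3 -m inch
echo '[[0, 0, 0.0015, 0, 0, 0], [0, 0, 0.0015, 0, 0, 0], [0, 0, 0, 0, 0, 0]]' | python3 -m inch
echo '[[0, 0, 0.001, 0, 0, 0], [0, 0, 0.001, 0, 0, 0], [0, 0, 0, 0, 0, 0]]' | python3 -m inch
```

```text
clock: 7.85
tcp_pos: [0.5621, 0.1257, 0.0006]
eef_rot: [-0.0, 0.707, 0.707, -0.0]
wrist_force: [1.4, 0.6, -3.2]
finger_gap: 0.0183
finger_force: 40.2
clock: 8.1
tcp_pos: [0.5637, 0.1252, -0.001]
eef_rot: [0.001, 0.707, 0.707, 0.0]
wrist_force: [0.9, -3.5, 4.8]
finger_gap: 0.0185
finger_force: 42.9
clock: 8.35
tcp_pos: [0.5639, 0.1245, -0.0021]
eef_rot: [0.001, 0.707, 0.707, -0.0]
wrist_force: [-4.0, -6.0, 10.9]
finger_gap: 0.0182
finger_force: 48.5
```

The linkage meets the rim about 6 mm before the weight would reach the floor. I'll go back out, stand it on the desk and regrip the knob about 10 mm higher.

```bash
echo '[[0, 0, -0.01, 0, 0, 0], [0, 0, -0.03, 0, 0, 0], [0, 0, -0.035, 0, 0, 0], [0, 0, -0.035, 0, 0, 0], [0, 0, -0.015, 0, 0, 0], [-0.025, -0.03, 0, 0, 0, 0], [-0.03, -0.035, 0, 0, 0, 0], [-0.03, -0.035, 0, 0, 0, 0], [-0.023, -0.03, 0, 0, 0, 0], [0, 0, 0.02, 0, 0, 0], [0, 0, 0.03, 0, 0, 0], [0, 0, 0.03, 0, 0, 0], [0, 0, 0.03, 0, 0, 0], [0, 0, 0.01, 0, 0, 0], [0, 0, 0, 0, 0, 0], [0, 0, 0, 0, 0, 0]]' | python3 -m inch
python3 - <<'E'
from h import *
go(.435,.0165,-.016,0)
E
```

```text
clock: 9.68
tcp_pos: [0.4388, 0.0235, 0.0011]
eef_rot: [-0.001, 0.707, 0.707, -0.001]
wrist_force: [0.4, 0.5, -2.9]
finger_gap: 0.018
finger_force: 47.7
clock 9.68 tcp [0.4388 0.0235 0.0011] shift [-0.007  -0.0038  0.0171] rot [-0.002  -0.0002  0.0001] F [ 0.4  0.5 -2.9] gap 0.018 ff 47.7
```

```bash
echo '[[0, 0, 0.008, 0, 0, 0], [0, 0, 0.005, 0, 0, 0], [0, 0, 0.002, 0, 0, 0], [0, 0, 0.001, 0, 0, 0], [0, 0, 0, 0, 0, 0]]' | python3 -m inch
python3 - <<'E'
from h import *
go(.435,.0165,-.016,0)
E
echo '[[0, 0, 0.001, 0, 0, 0], [0, 0, 0.0005, 0, 0, 0], [0, 0, 0, 0, 0, 0]]' | python3 -m inch
```

```text
clock: 10.1
tcp_pos: [0.4386, 0.0235, -0.0154]
eef_rot: [-0.001, 0.707, 0.707, -0.001]
wrist_force: [-0.4, -0.0, -2.9]
finger_gap: 0.018
finger_force: 47.7
clock 10.10 tcp [ 0.4386  0.0235 -0.0154] shift [-0.007  -0.0036  0.0006] rot [-0.0018 -0.      0.    ] F [-0.4 -0.  -2.9] gap 0.018 ff 47.7
clock: 10.35
tcp_pos: [0.439, 0.0234, -0.0161]
eef_rot: [-0.001, 0.707, 0.707, -0.001]
wrist_force: [-3.2, -0.1, 6.6]
finger_gap: 0.0181
finger_force: 48.8
```

```bash
echo '[[0, 0, 0, 0, 0, 0], [0, 0, 0, 0, 0, 0], [0, 0, 0, 0, 0, 0], [0, 0, -0.005, 0, 0, 0], [0, 0, -0.005, 0, 0, 0], [0, 0, 0, 0, 0, 0]]' | python3 -m inch 0.03
echo '[[0, 0, 0, 0, 0, 0], [0, 0, 0, 0, 0, 0], [0, 0, 0, 0, 0, 0], [0, 0, 0, 0, 0, 0]]' | python3 -m inch 0.005 60
echo '[[0, 0, -0.01, 0, 0, 0], [0, 0, -0.02, 0, 0, 0], [0, 0, -0.03, 0, 0, 0], [0, 0, -0.03, 0, 0, 0], [0, 0, -0.03, 0, 0, 0], [0.02, 0.025, 0, 0, 0, 0], [0.027, 0.033, 0, 0, 0, 0], [0.027, 0.033, 0, 0, 0, 0], [0.0215, 0.0265, 0, 0, 0, 0], [0, 0, 0, 0, 0, 0], [0, 0, 0, 0, 0, 0], [0, 0, 0, 0, 0, 0]]' | python3 -m inch
python3 - <<'E'
from h import *
go(.562,.1255,.02,0)
im,d=grab_frame("wrist"); save("w6",im)
E
```

```text
clock: 10.85
tcp_pos: [0.4397, 0.0232, -0.0058]
eef_rot: [0.0, 0.707, 0.707, -0.0]
wrist_force: [-0.4, -0.9, 0.2]
finger_gap: 0.0302
finger_force: 0.0
clock: 11.18
tcp_pos: [0.4392, 0.0233, -0.0061]
eef_rot: [-0.0, 0.707, 0.707, -0.001]
wrist_force: [-2.8, 0.1, 8.6]
finger_gap: 0.0171
finger_force: 58.4
clock: 12.18
tcp_pos: [0.5536, 0.1176, 0.1121]
eef_rot: [-0.001, 0.707, 0.707, -0.002]
wrist_force: [-0.2, -0.1, -2.5]
finger_gap: 0.017
finger_force: 59.4
clock 12.18 tcp [0.5536 0.1176 0.1121] shift [0.0079 0.0087 0.0921] rot [-0.0042  0.0003  0.0004] F [-0.2 -0.1 -2.5] gap 0.017 ff 59.4
```

View pics/w6.png

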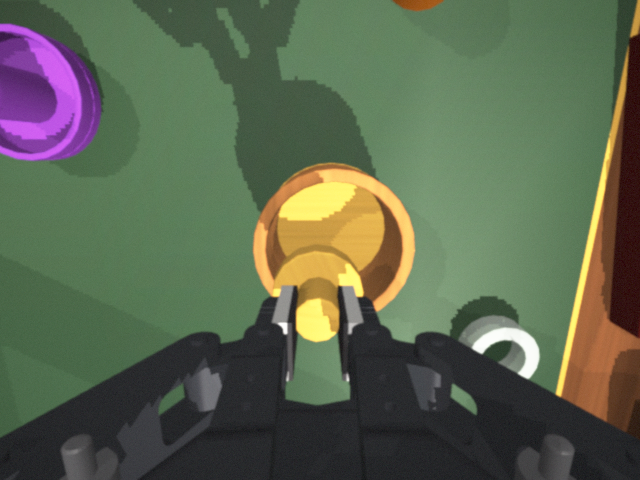

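The weight is held upright at (318,318), the pot mouth is at (334,240). Going in.

```bash
echo '[[0.004, 0.0045, 0, 0, 0, 0], [0.004, 0.0042, 0, 0, 0, 0], [0, 0, 0.02, 0, 0, 0], [0, 0, 0.03, 0, 0, 0], [0, 0, 0.03, 0, 0, 0], [0, 0, 0.015, 0, 0, 0], [0, 0, 0.008, 0, 0, 0], [0, 0, 0, 0, 0, 0], [0, 0, 0, 0, 0, 0]]' | python3 -m inch
echo '[[0, 0, 0.0015, 0, 0, 0], [0, 0, 0.0015, 0, 0, 0], [0, 0, 0, 0, 0, 0]]' | python3 -m inch
echo '[[0, 0, 0.001, 0, 0, 0], [0, 0, 0.001, 0, 0, 0], [0, 0, 0, 0, 0, 0]]' | python3 -m inch
python3 - <<'E'
from h import *
go(.562,.1255,.002,0)
E
```

```text
clock: 12.98
tcp_pos: [0.564, 0.1257, 0.0106]
eef_rot: [-0.0, 0.707, 0.707, -0.0]
wrist_force: [-0.3, 0.3, -2.1]
finger_gap: 0.0173
finger_force: 59.5
clock: 13.23
tcp_pos: [0.5642, 0.1257, 0.0078]
eef_rot: [0.0, 0.707, 0.707, 0.0]
wrist_force: [-0.1, 0.4, -3.4]
finger_gap: 0.0171
finger_force: 59.5
clock: 13.48
tcp_pos: [0.5632, 0.1257, 0.0047]
eef_rot: [-0.001, 0.707, 0.707, -0.001]
wrist_force: [-0.6, 0.7, -2.9]
finger_gap: 0.0174
finger_force: 59.5
clock 13.48 tcp [0.5632 0.1257 0.0047] shift [-0.0002 -0.0012  0.0027] rot [-0.002 -0.     0.   ] F [-0.6  0.7 -2.9] gap 0.0174 ff 59.5
```

```bash
echo '[[0, 0, 0.001, 0, 0, 0], [0, 0, 0.001, 0, 0, 0], [0, 0, 0, 0, 0, 0]]' | python3 -m inch
echo '[[0, 0, 0.001, 0, 0, 0], [0, 0, 0, 0, 0, 0]]' | python3 -m inch
echo '[[0, 0, 0.0005, 0, 0, 0], [0, 0, 0, 0, 0, 0]]' | python3 -m inch
```

```text
clock: 13.73
tcp_pos: [0.563, 0.1257, 0.0025]
eef_rot: [-0.001, 0.707, 0.707, -0.001]
wrist_force: [-0.1, 0.8, -2.6]
finger_gap: 0.0172
finger_force: 59.5
clock: 13.9
tcp_pos: [0.5633, 0.1257, 0.002]
eef_rot: [-0.001, 0.707, 0.707, -0.001]
wrist_force: [-1.6, -0.6, 0.3]
finger_gap: 0.0171
finger_force: 59.8
clock: 14.07
tcp_pos: [0.5634, 0.1257, 0.002]
eef_rot: [-0.001, 0.707, 0.707, -0.001]
wrist_force: [-3.0, -0.2, 4.6]
finger_gap: 0.017
finger_force: 60.1
```

Contact at 0.002 as predicted for the floor. Opening only a little and withdrawing.

```bash
echo '[[0, 0, 0, 0, 0, 0], [0, 0, 0, 0, 0, 0], [0, 0, 0, 0, 0, 0]]' | python3 -m inch 0.024
echo '[[0, 0, -0.01, 0, 0, 0], [0, 0, -0.01, 0, 0, 0], [0, 0, -0.02, 0, 0, 0], [0, 0, -0.035, 0, 0, 0], [0, 0, -0.035, 0, 0, 0], [0, 0, -0.035, 0, 0, 0], [-0.02, 0, -0.035, 0, 0, 0], [-0.03, 0, -0.03, 0, 0, 0], [0, 0, 0, 0, 0, 0], [0, 0, 0, 0, 0, 0]]' | python3 -m inch
python3 - <<'E'
from h import *
im,d=grab_frame("wrist"); save("w7",im); P,u,v=cloud("wrist",d)
print("pot",ring(P,np.array([.562,.125]),.046,.072,.09))
print("knob",disc(P,np.array([.562,.125]),.03,.044,.058)); print("disc",disc(P,np.array([.562,.125]),.035,.018,.027))
go(.445,-.355,.2,0)
E
```

```text
clock: 14.32
tcp_pos: [0.5636, 0.1257, 0.0013]
eef_rot: [-0.0, 0.707, 0.707, -0.0]
wrist_force: [-0.5, 0.3, 0.4]
finger_gap: 0.024
finger_force: 0.0
clock: 15.15
tcp_pos: [0.5656, 0.0752, 0.2145]
eef_rot: [0.002, 0.708, 0.706, 0.002]
wrist_force: [-0.2, -0.1, -0.7]
finger_gap: 0.0239
finger_force: 0.0
pot (array([0.56052754, 0.12594984, 0.04540227]), 3303, np.float64(0.07777628597901812))
knob (array([0.5604, 0.1273, 0.0099]), array([0.5605, 0.1274, 0.0461]), 340)
disc (array([0.562 , 0.1254, 0.0343]), array([0.5603, 0.1278, 0.0201]), 1112)
clock 15.20 tcp [0.5641 0.076  0.212 ] shift [-0.4312 -0.1186  0.0119] rot [ 0.0003 -0.0002 -0.0011] F [-0.4  1.1  0. ] gap 0.024 ff 0.0
```

View pics/w7.png

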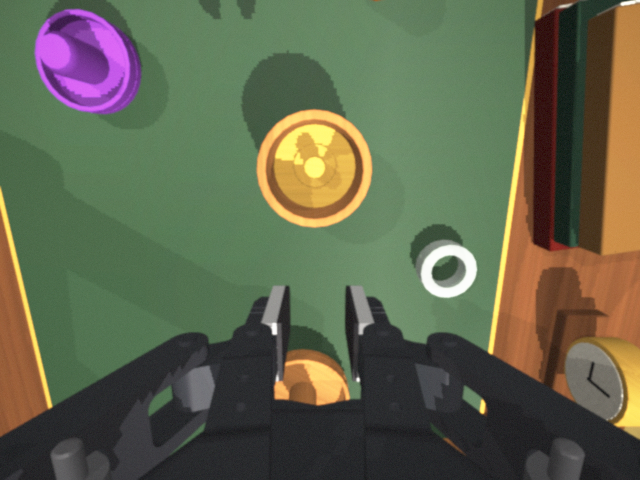

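The weight stands upright and centred in the pot, knob at (315,168). Moving on to the large dish.

```bash
echo '[[-0.04, -0.01, 0, 0, 0, 0], [-0.04, -0.01, 0, 0, 0, 0], [-0.04, -0.01, 0, 0, 0, 0], [-0.04, -0.01, 0, 0, 0, 0], [-0.04, -0.01, 0, 0, 0, 0], [-0.04, -0.01, 0, 0, 0, 0], [-0.04, -0.01, 0, 0, 0, 0], [-0.04, -0.01, 0, 0, 0, 0], [-0.04, -0.01, 0, 0, 0, 0], [-0.04, -0.01, 0, 0, 0, 0], [-0.04, -0.01, 0, 0, 0, 0], [-0.035, -0.01, 0, 0, 0, 0], [0, 0, 0, 0, 0, 0], [0, 0, 0, 0, 0, 0], [0, 0, 0, 0, 0, 0]]' | python3 -m inch 0.06
python3 - <<'E'
from h import *
im,d=grab_frame("wrist"); save("w8",im); P,u,v=cloud("wrist",d)
c=np.array([.446,-.355])
print("rim",ring(P,c,.0675,.028,.040)); print("col",disc(P,c,.03,.064,.078))
go(.445,-.355,.02,0)
E
```

```text
clock: 16.45
tcp_pos: [0.4437, -0.3971, 0.2094]
eef_rot: [-0.002, 0.707, 0.707, -0.0]
wrist_force: [0.2, -0.7, -0.1]
finger_gap: 0.0602
finger_force: 0.0
rim (array([ 0.44606171, -0.3540307 ,  0.06654891]), 2601, np.float64(0.03421213147205863))
col (array([ 0.4459, -0.3543,  0.017 ]), array([ 0.446 , -0.3537,  0.0699]), 1101)
clock 16.50 tcp [ 0.444  -0.3968  0.2098] shift [0.0413 0.0016 0.1899] rot [-0.003  -0.0023  0.0016] F [-0.1  0.6 -0.4] gap 0.0598 ff 0.0
```

```bash
echo '[[0.021, 0.001, 0.03, -0.003, -0.002, 0.0016], [0.0213, 0.001, 0.03, 0, 0, 0], [0, 0, 0.035, 0, 0, 0], [0, 0, 0.035, 0, 0, 0], [0, 0, 0.03, 0, 0, 0], [0, 0, 0.025, 0, 0, 0], [0, 0, 0, 0, 0, 0], [0, 0, 0, 0, 0, 0], [0, 0, 0, 0, 0, 0]]' | python3 -m inch
python3 - <<'E'
from h import *
go(.446,-.354,0,0)
im,d=grab_frame("wrist"); save("w9",im); P,u,v=cloud("wrist",d)
print("col",disc(P,np.array([.446,-.354]),.03,.064,.078))
E
```

```text
clock: 17.25
tcp_pos: [0.4471, -0.3569, 0.0278]
eef_rot: [0.002, 0.707, 0.707, -0.0]
wrist_force: [-0.2, -0.7, -0.3]
finger_gap: 0.06
finger_force: 0.0
clock 17.25 tcp [ 0.4471 -0.3569  0.0278] shift [ 0.003  -0.0012  0.0278] rot [ 0.0028  0.0039 -0.0002] F [-0.2 -0.7 -0.3] gap 0.06 ff 0.0
col (array([ 0.446 , -0.354 ,  0.0301]), array([ 0.4453, -0.3525,  0.0702]), 4485)
```

```bash
echo '[[0.003, -0.001, 0.01, 0.003, 0.004, 0], [0, 0, 0.01, 0, 0, 0], [0, 0, 0.008, 0, 0, 0], [0, 0, 0, 0, 0, 0], [0, 0, 0, 0, 0, 0], [0, 0, 0, 0, 0, 0]]' | python3 -m inch
python3 - <<'E'
from h import *
go(.446,-.354,0,0)
E
echo '[[0, 0, 0, 0, 0, 0], [0, 0, 0, 0, 0, 0], [0, 0, 0, 0, 0, 0], [0, 0, 0, 0, 0, 0], [0, 0, 0, 0, 0, 0], [0, 0, 0, 0, 0, 0]]' | python3 -m inch 0.02 60
python3 - <<'E'
from h import *
go(.446,-.354,0,0)
E
```

```text
clock: 17.8
tcp_pos: [0.4448, -0.3539, -0.0021]
eef_rot: [-0.001, 0.708, 0.706, 0.0]
wrist_force: [-0.1, -0.5, 0.6]
finger_gap: 0.0601
finger_force: 0.0
clock 17.80 tcp [ 0.4448 -0.3539 -0.0021] shift [-0.0001  0.0012 -0.0021] rot [-0.0019 -0.002  -0.0017] F [-0.1 -0.5  0.6] gap 0.0601 ff 0.0
clock: 18.3
tcp_pos: [0.4454, -0.3544, -0.0012]
eef_rot: [-0.0, 0.708, 0.707, -0.0]
wrist_force: [0.6, 0.5, 5.8]
finger_gap: 0.0323
finger_force: 60.2
clock 18.30 tcp [ 0.4454 -0.3544 -0.0012] shift [ 0.0004  0.0006 -0.0012] rot [-0.0007 -0.0007 -0.0016] F [0.6 0.5 5.8] gap 0.0323 ff 60.2
```

```bash
echo '[[0, 0, -0.01, 0, 0, 0], [0, 0, -0.025, 0, 0, 0], [0, 0, -0.035, 0, 0, 0], [0, 0, -0.035, 0, 0, 0], [0, 0, -0.035, 0, 0, 0], [0, 0, 0, 0, 0, 0]]' | python3 -m inch
echo '[[0.02, 0.005, 0, 0, 0, 0], [0.035, 0.008, 0, 0, 0, 0], [0.038, 0.009, 0, 0, 0, 0], [0.038, 0.009, 0, 0, 0, 0], [0.038, 0.009, 0, 0, 0, 0], [0.038, 0.009, 0, 0, 0, 0], [0.038, 0.009, 0, 0, 0, 0], [0.038, 0.009, 0, 0, 0, 0], [0.038, 0.009, 0, 0, 0, 0], [0.038, 0.009, 0, 0, 0, 0], [0.038, 0.01, 0, 0, 0, 0], [0.036, 0.01, 0, 0, 0, 0], [0.025, 0.008, 0, 0, 0, 0], [0.015, 0.004, 0, 0, 0, 0], [0, 0, 0, 0, 0, 0], [0, 0, 0, 0, 0, 0], [0, 0, 0, 0, 0, 0]]' | python3 -m inch
python3 - <<'E'
from h import *
go(.561,.1257,.09,0)
im,d=grab_frame("wrist"); save("w10",im); P,u,v=cloud("wrist",d)
s=sense()["tcp_pos"]; print("dish rim rel",ring(P,s[:2],.0675,s[2]+.03,s[2]+.042)[0][:2]-s[:2])
im,d=grab_frame("side"); save("s10",im)
E
```

```text
clock: 18.8
tcp_pos: [0.448, -0.3575, 0.1461]
eef_rot: [0.005, 0.708, 0.707, -0.001]
wrist_force: [2.0, -1.2, -1.4]
finger_gap: 0.0324
finger_force: 60.2
clock: 20.22
tcp_pos: [0.562, 0.118, 0.1379]
eef_rot: [-0.002, 0.708, 0.706, -0.001]
wrist_force: [-0.4, -0.1, -2.2]
finger_gap: 0.0322
finger_force: 60.1
clock 20.22 tcp [0.562  0.118  0.1379] shift [ 0.0076 -0.0008  0.0479] rot [-0.0037 -0.0014 -0.0019] F [-0.4 -0.1 -2.2] gap 0.0322 ff 60.1
dish rim rel [-0.00100121  0.00070301]
```

View pics/w10.png

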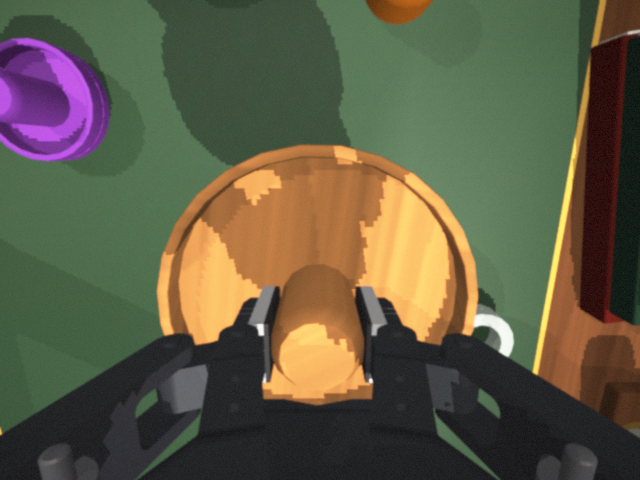

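The dish is held level with its column at (318,350) and sits within 1 mm of the tool axis. Centring over the pot and lowering.

```bash
echo '[[0.0035, 0, 0, -0.0037, -0.0014, -0.0019], [0.0035, 0, 0.01, 0, 0, 0], [0, 0, 0.02, 0, 0, 0], [0, 0, 0.015, 0, 0, 0], [0, 0, 0, 0, 0, 0], [0, 0, 0, 0, 0, 0], [0, 0, 0, 0, 0, 0]]' | python3 -m inch
python3 - <<'E'
from h import *
go(.562,.125,.067,0)
for n in("side","scene"):
    im,d=grab_frame(n); P,u,v=cloud(n,d)
    s=sense()["tcp_pos"]; print(n,"dish",ring(P,s[:2],.0675,s[2]+.028,s[2]+.042)[0],"pot",ring(P,np.array([.562,.125]),.05,.03,.08,.006))
E
```

```text
clock: 20.9
tcp_pos: [0.5634, 0.1258, 0.0943]
eef_rot: [0.001, 0.707, 0.707, 0.001]
wrist_force: [-0.1, -1.4, -2.0]
finger_gap: 0.0323
finger_force: 60.1
clock 20.90 tcp [0.5634 0.1258 0.0943] shift [-0.0008 -0.0015  0.0273] rot [ 0.0028 -0.0006  0.0002] F [-0.1 -1.4 -2. ] gap 0.0323 ff 60.1
side dish [0.56152667 0.12203147 0.06700816] pot (array([0.56137533, 0.12106358, 0.04725746]), 1049, np.float64(0.054839920088295725))
scene dish [0.56367245 0.12669925 0.06699975] pot (array([0.56178821, 0.12417627, 0.04952882]), 938, np.float64(0.05559701869082796))
```

```bash
echo '[[-0.0012, -0.001, 0.005, 0.0028, 0, 0], [0, 0, 0.008, 0, 0, 0], [0, 0, 0.006, 0, 0, 0], [0, 0, 0.003, 0, 0, 0], [0, 0, 0, 0, 0, 0]]' | python3 -m inch
echo '[[0, 0, 0.001, 0, 0, 0], [0, 0, 0.001, 0, 0, 0], [0, 0, 0.001, 0, 0, 0], [0, 0, 0, 0, 0, 0]]' | python3 -m inch
echo '[[0, 0, 0.001, 0, 0, 0], [0, 0, 0.001, 0, 0, 0], [0, 0, 0, 0, 0, 0]]' | python3 -m inch
```

```text
clock: 21.42
tcp_pos: [0.5607, 0.1246, 0.0701]
eef_rot: [-0.002, 0.707, 0.707, -0.001]
wrist_force: [0.9, 0.1, -2.7]
finger_gap: 0.0323
finger_force: 60.1
clock: 21.75
tcp_pos: [0.5619, 0.1247, 0.0686]
eef_rot: [-0.001, 0.707, 0.707, -0.0]
wrist_force: [-0.1, 0.4, -2.3]
finger_gap: 0.0322
finger_force: 60.1
clock: 22.0
tcp_pos: [0.5621, 0.1246, 0.0668]
eef_rot: [-0.0, 0.707, 0.707, 0.0]
wrist_force: [-0.6, 0.3, -2.4]
finger_gap: 0.0324
finger_force: 60.2
```

```bash
echo '[[0, 0, 0.001, 0, 0, 0], [0, 0, 0, 0, 0, 0]]' | python3 -m inch
echo '[[0, 0, 0.001, 0, 0, 0], [0, 0, 0, 0, 0, 0]]' | python3 -m inch
```

```text
clock: 22.17
tcp_pos: [0.5621, 0.1246, 0.0667]
eef_rot: [-0.0, 0.707, 0.707, -0.0]
wrist_force: [-3.8, -0.2, 5.1]
finger_gap: 0.0324
finger_force: 60.9
clock: 22.33
tcp_pos: [0.5621, 0.1246, 0.0667]
eef_rot: [-0.0, 0.707, 0.707, -0.0]
wrist_force: [-7.3, -0.9, 11.6]
finger_gap: 0.0327
finger_force: 61.7
```

```bash
echo '[[0, 0, -0.001, 0, 0, 0], [0, 0, 0, 0, 0, 0], [0, 0, 0, 0, 0, 0], [0, 0, 0, 0, 0, 0], [0, 0, 0, 0, 0, 0]]' | python3 -m inch 0.058
echo '[[0, 0, -0.01, 0, 0, 0], [0, 0, -0.02, 0, 0, 0], [0, 0, -0.035, 0, 0, 0], [0, 0, -0.035, 0, 0, 0], [-0.02, 0, -0.035, 0, 0, 0], [-0.03, 0, -0.03, 0, 0, 0], [0, 0, 0, 0, 0, 0], [0, 0, 0, 0, 0, 0], [0, 0, 0, 0, 0, 0]]' | python3 -m inch
python3 - <<'E'
from h import *
im,d=grab_frame("wrist"); save("w11",im); P,u,v=cloud("wrist",d); c=np.array([.562,.125])
def lev(P,c,r1,r2,zl,zh):
    q=np.hypot(*(P[:,:2]-c).T); Q=P[(q>r1)&(q<r2)&(P[:,2]>zl)&(P[:,2]<zh)]
    A=np.c_[Q[:,:2]-c,np.ones(len(Q))]; return np.round(np.linalg.lstsq(A,Q[:,2],rcond=None)[0],4)
print("wrist rim",ring(P,c,.0675,.095,.108),"col",disc(P,c,.03,.132,.146),"tilt",lev(P,c,.063,.069,.095,.108))
for n in("side","scene"):
    im,d=grab_frame(n); P,u,v=cloud(n,d)
    print(n,"dish",ring(P,c,.0675,.095,.108),"pot",ring(P,c,.05,.03,.08,.006)[0],lev(P,c,.063,.069,.092,.11))
go(.546,-.147,.12,0)
E
```

```text
clock: 22.75
tcp_pos: [0.5618, 0.1246, 0.0654]
eef_rot: [-0.001, 0.707, 0.707, -0.0]
wrist_force: [-0.2, -0.6, -0.1]
finger_gap: 0.0578
finger_force: 0.0
clock: 23.5
tcp_pos: [0.5617, 0.0753, 0.2297]
eef_rot: [-0.001, 0.707, 0.707, -0.0]
wrist_force: [-0.7, -0.1, -0.2]
finger_gap: 0.0582
finger_force: 0.0
wrist rim (array([0.56049904, 0.12485891, 0.06648843]), 3573, np.float64(0.10080488796841804)) col (array([0.5607, 0.1246, 0.0168]), array([0.5606, 0.1251, 0.1367]), 1489) tilt [0.001  0.0041 0.1007]
side dish (array([0.56040286, 0.12094883, 0.06710088]), 495, np.float64(0.09936220274881923)) pot [0.56271913 0.1236075  0.04969147] [-0.0062 -0.0145  0.0992]
scene dish (array([0.56202274, 0.12523081, 0.06713018]), 593, np.float64(0.10052154007184326)) pot [0.56181861 0.12432403 0.04953767] [-0.0027  0.0004  0.0992]
clock 23.65 tcp [0.5609 0.0759 0.2282] shift [-0.223  -0.0147  0.108 ] rot [-0.0045 -0.0011  0.0011] F [0.1 0.  0.7] gap 0.0581 ff 0.0
```

Large dish seated level and centred within about 1 mm. On to the medium dish.

```bash
echo '[[-0.03, -0.002, 0, -0.0045, 0, 0], [-0.04, -0.002, 0, 0, 0, 0], [-0.04, -0.002, 0, 0, 0, 0], [-0.04, -0.002, 0, 0, 0, 0], [-0.04, -0.002, 0, 0, 0, 0], [-0.04, -0.002, 0, 0, 0, 0], [-0.036, -0.0027, 0.01, 0, 0, 0], [0, 0, 0.01, 0, 0, 0], [0, 0, 0, 0, 0, 0], [0, 0, 0, 0, 0, 0], [0, 0, 0, 0, 0, 0]]' | python3 -m inch 0.06
python3 - <<'E'
from h import *
im,d=grab_frame("wrist"); save("w12",im); P,u,v=cloud("wrist",d)
c=np.array([.546,-.147])
print("rim",ring(P,c,.0535,.028,.040)); print("col",disc(P,c,.03,.064,.078))
go(.546,-.147,0,0)
E
```

```text
clock: 24.57
tcp_pos: [0.5477, -0.1893, 0.2096]
eef_rot: [0.0, 0.706, 0.708, 0.002]
wrist_force: [-0.3, -0.3, 0.5]
finger_gap: 0.0598
finger_force: 0.0
rim (array([ 0.54760684, -0.14638849,  0.05277015]), 2007, np.float64(0.034424757648585214))
col (array([ 0.5477, -0.1466,  0.0169]), array([ 0.5476, -0.1461,  0.07  ]), 1102)
clock 24.62 tcp [ 0.5479 -0.1894  0.2101] shift [ 0.0422 -0.0026  0.2102] rot [ 0.0037 -0.0008  0.0025] F [-0.3  0.5 -0.3] gap 0.0603 ff 0.0
```

```bash
echo '[[0.021, 0, 0.03, 0.0037, 0, 0.0025], [0.0215, 0, 0.03, 0, 0, 0], [0, 0, 0.035, 0, 0, 0], [0, 0, 0.035, 0, 0, 0], [0, 0, 0.03, 0, 0, 0], [0, 0, 0.02, 0, 0, 0], [0, 0, 0.01, 0, 0, 0], [0, 0, 0, 0, 0, 0], [0, 0, 0, 0, 0, 0], [0, 0, 0, 0, 0, 0]]' | python3 -m inch
python3 - <<'E'
from h import *
go(.5477,-.1465,0,0)
E
```

```text
clock: 25.45
tcp_pos: [0.5494, -0.1488, 0.0221]
eef_rot: [0.002, 0.708, 0.707, 0.001]
wrist_force: [-0.3, 0.7, -0.1]
finger_gap: 0.06
finger_force: 0.0
clock 25.45 tcp [ 0.5494 -0.1488  0.0221] shift [ 0.0023 -0.0018  0.0221] rot [ 0.0033  0.0012 -0.0016] F [-0.3  0.7 -0.1] gap 0.06 ff 0.0
```

```bash
echo '[[0.0023, -0.0013, 0.008, 0.003, 0.001, -0.0016], [0, 0, 0.008, 0, 0, 0], [0, 0, 0.006, 0, 0, 0], [0, 0, 0, 0, 0, 0], [0, 0, 0, 0, 0, 0]]' | python3 -m inch
echo '[[0, 0, 0, 0, 0, 0], [0, 0, 0, 0, 0, 0], [0, 0, 0, 0, 0, 0], [0, 0, 0, 0, 0, 0], [0, 0, 0, 0, 0, 0], [0, 0, 0, 0, 0, 0]]' | python3 -m inch 0.02 60
echo '[[0, 0, -0.01, 0, 0, 0], [0, 0, -0.025, 0, 0, 0], [0, 0, -0.035, 0, 0, 0], [0, 0, -0.035, 0, 0, 0], [0, 0, -0.035, 0, 0, 0], [0, 0, -0.035, 0, 0, 0], [0, 0, -0.025, 0, 0, 0], [0, 0, 0, 0, 0, 0], [0, 0, 0, 0, 0, 0]]' | python3 -m inch
python3 - <<'E'
from h import *
go(.5607,.1248,.2,0)
E
```

```text
clock: 25.87
tcp_pos: [0.5457, -0.1457, -0.0028]
eef_rot: [-0.002, 0.707, 0.707, -0.001]
wrist_force: [-0.3, -0.5, 1.0]
finger_gap: 0.0601
finger_force: 0.0
clock: 26.37
tcp_pos: [0.547, -0.1463, -0.0014]
eef_rot: [-0.001, 0.707, 0.707, -0.0]
wrist_force: [0.1, 0.2, 5.2]
finger_gap: 0.0322
finger_force: 60.2
clock: 27.12
tcp_pos: [0.5473, -0.1465, 0.1991]
eef_rot: [-0.001, 0.707, 0.707, -0.0]
wrist_force: [-1.0, -0.0, -3.6]
finger_gap: 0.0326
finger_force: 60.2
clock 27.12 tcp [ 0.5473 -0.1465  0.1991] shift [ 0.2713  0.0132 -0.0008] rot [-0.0012 -0.0006 -0.0006] F [-1.  -0.  -3.6] gap 0.0326 ff 60.2
```

```bash
echo '[[0.02, 0.001, 0, 0, 0, 0], [0.035, 0.002, 0, 0, 0, 0], [0.038, 0.002, 0, 0, 0, 0], [0.038, 0.002, 0, 0, 0, 0], [0.038, 0.002, 0, 0, 0, 0], [0.038, 0.002, 0, 0, 0, 0], [0.034, 0.001, 0, 0, 0, 0], [0.02, 0.001, 0, 0, 0, 0], [0.01, 0, 0, 0, 0, 0], [0, 0, 0, 0, 0, 0], [0, 0, 0, 0, 0, 0], [0, 0, 0, 0, 0, 0]]' | python3 -m inch
python3 - <<'E'
from h import *
go(.561,.1248,.15,0)
s=sense()["tcp_pos"]
for n in("wrist","side","scene"):
    im,d=grab_frame(n); P,u,v=cloud(n,d); 
    print(n,"med rel tcp",ring(P,s[:2],.0535,s[2]+.03,s[2]+.042)[0][:2]-s[:2],"large",ring(P,np.array([.561,.125]),.0675,.095,.108)[0])
E
```

```text
clock: 28.12
tcp_pos: [0.5596, 0.1232, 0.1973]
eef_rot: [-0.002, 0.708, 0.706, -0.001]
wrist_force: [0.1, 0.8, -2.5]
finger_gap: 0.0324
finger_force: 60.1
clock 28.12 tcp [0.5596 0.1232 0.1973] shift [0.0015 0.0016 0.0473] rot [-0.005  -0.0009 -0.0019] F [ 0.1  0.8 -2.5] gap 0.0324 ff 60.1
wrist med rel tcp [-0.00068745  0.00095762] large [0.56148055 0.12451008 0.06682203]
side med rel tcp [-0.00138179 -0.00372843] large [0.56044337 0.12102314 0.06711354]
scene med rel tcp [0.00078474 0.00075144] large [0.56197697 0.12529062 0.06713152]
```

```bash
echo '[[0.001, 0.002, 0.01, -0.005, -0.001, -0.002], [0, 0, 0.02, 0, 0, 0], [0, 0, 0.015, 0, 0, 0], [0, 0, 0, 0, 0, 0], [0, 0, 0, 0, 0, 0], [0, 0, 0, 0, 0, 0]]' | python3 -m inch
python3 - <<'E'
from h import *
go(.5615,.1243,.127,0)
c=sense()["tcp_pos"]
for n in("side","scene"):
    im,d=grab_frame(n); P,u,v=cloud(n,d); 
    print(n,"med",ring(P,c[:2],.0535,c[2]+.028,c[2]+.042)[0],"large",ring(P,np.array([.561,.125]),.0675,.095,.108)[0])
E
```

```text
clock: 28.77
tcp_pos: [0.5627, 0.1255, 0.154]
eef_rot: [0.001, 0.707, 0.707, 0.001]
wrist_force: [0.3, -0.4, -2.0]
finger_gap: 0.0324
finger_force: 60.0
clock 28.77 tcp [0.5627 0.1255 0.154 ] shift [-0.0013 -0.0013  0.027 ] rot [ 0.003  -0.0006  0.0011] F [ 0.3 -0.4 -2. ] gap 0.0324 ff 60.0
side med [0.56086965 0.12166936 0.05319519] large [0.56041643 0.12101936 0.06702041]
scene med [0.56317682 0.126528   0.05315489] large [0.56217671 0.12543069 0.06707824]
```

```bash
echo '[[-0.0009, -0.0008, 0.008, 0.003, 0, 0.001], [0, 0, 0.008, 0, 0, 0], [0, 0, 0.005, 0, 0, 0], [0, 0, 0.002, 0, 0, 0], [0, 0, 0, 0, 0, 0], [0, 0, 0, 0, 0, 0]]' | python3 -m inch
python3 - <<'E'
from h import *
go(.5615,.1243,.1247,0)
E
echo '[[0, 0, 0.001, 0, 0, 0], [0, 0, 0.001, 0, 0, 0], [0, 0, 0, 0, 0, 0]]' | python3 -m inch
```

```text
clock: 29.37
tcp_pos: [0.5612, 0.1249, 0.13]
eef_rot: [-0.001, 0.707, 0.707, -0.0]
wrist_force: [0.7, 0.3, -2.8]
finger_gap: 0.0327
finger_force: 60.0
clock 29.37 tcp [0.5612 0.1249 0.13  ] shift [-0.0006  0.0003  0.0053] rot [-0.0016 -0.0006  0.0004] F [ 0.7  0.3 -2.8] gap 0.0327 ff 60.0
clock: 29.62
tcp_pos: [0.5614, 0.1249, 0.1283]
eef_rot: [-0.001, 0.707, 0.707, -0.0]
wrist_force: [0.0, -0.5, -2.3]
finger_gap: 0.0325
finger_force: 60.0
```

```bash
echo '[[0, 0, 0.001, 0, 0, 0], [0, 0, 0.001, 0, 0, 0], [0, 0, 0, 0, 0, 0]]' | python3 -m inch
echo '[[0, 0, 0.001, 0, 0, 0], [0, 0, 0, 0, 0, 0]]' | python3 -m inch
echo '[[0, 0, 0.001, 0, 0, 0], [0, 0, 0, 0, 0, 0]]' | python3 -m inch
```

```text
clock: 29.87
tcp_pos: [0.5612, 0.1249, 0.126]
eef_rot: [-0.001, 0.707, 0.707, -0.0]
wrist_force: [-0.1, 0.2, -2.3]
finger_gap: 0.0325
finger_force: 60.0
clock: 30.03
tcp_pos: [0.5612, 0.1249, 0.1251]
eef_rot: [-0.001, 0.707, 0.707, -0.0]
wrist_force: [-0.2, -0.1, -0.9]
finger_gap: 0.0326
finger_force: 60.0
clock: 30.2
tcp_pos: [0.5614, 0.1249, 0.1246]
eef_rot: [-0.001, 0.707, 0.707, -0.0]
wrist_force: [0.3, -0.2, -0.3]
finger_gap: 0.0326
finger_force: 60.3
```

```bash
echo '[[0, 0, 0.0007, 0, 0, 0], [0, 0, 0, 0, 0, 0]]' | python3 -m inch
echo '[[0, 0, 0, 0, 0, 0], [0, 0, 0, 0, 0, 0], [0, 0, 0, 0, 0, 0], [0, 0, 0, 0, 0, 0], [0, 0, 0, 0, 0, 0]]' | python3 -m inch 0.058
echo '[[0, 0, -0.01, 0, 0, 0], [0, 0, -0.02, 0, 0, 0], [0, 0, -0.035, 0, 0, 0], [0, 0, -0.035, 0, 0, 0], [-0.02, 0, -0.03, 0, 0, 0], [-0.03, 0, -0.02, 0, 0, 0], [0, 0, 0, 0, 0, 0], [0, 0, 0, 0, 0, 0], [0, 0, 0, 0, 0, 0]]' | python3 -m inch
cat >> h.py <<'E'
def lev(P,c,r1,r2,zl,zh):
    q=np.hypot(*(P[:,:2]-c).T); Q=P[(q>r1)&(q<r2)&(P[:,2]>zl)&(P[:,2]<zh)]
    A=np.c_[Q[:,:2]-c,np.ones(len(Q))]; return np.round(np.linalg.lstsq(A,Q[:,2],rcond=None)[0],4)
E
python3 - <<'E'
from h import *
c=np.array([.561,.125])
for n in("wrist","side","scene"):
    im,d=grab_frame(n); P,u,v=cloud(n,d)
    if n=="side": save("s13",im)
    print(n,"med",ring(P,c,.0535,.152,.167),lev(P,c,.048,.055,.150,.17),"large",ring(P,c,.0675,.095,.108)[0],lev(P,c,.063,.069,.092,.11))
go(.475,.348,.25,0)
E
```

```text
clock: 30.37
tcp_pos: [0.5615, 0.1249, 0.1246]
eef_rot: [-0.0, 0.707, 0.707, -0.0]
wrist_force: [-3.3, -0.5, 5.3]
finger_gap: 0.0328
finger_force: 60.9
clock: 30.78
tcp_pos: [0.5613, 0.1248, 0.1235]
eef_rot: [-0.001, 0.707, 0.707, -0.0]
wrist_force: [-0.1, -0.2, -0.0]
finger_gap: 0.0579
finger_force: 0.0
clock: 31.53
tcp_pos: [0.5612, 0.0751, 0.2731]
eef_rot: [-0.001, 0.707, 0.707, -0.0]
wrist_force: [-0.2, 0.3, -0.9]
finger_gap: 0.0581
finger_force: 0.0
wrist med (array([0.56015664, 0.12517406, 0.0525984 ]), 3128, np.float64(0.15894907532647506)) [0.0024 0.0065 0.1585] large [0.56048679 0.12331434 0.06798974] [-0.003  -0.0139  0.102 ]
side med (array([0.55970619, 0.12135066, 0.05326472]), 434, np.float64(0.1568455428406513)) [-0.0028 -0.0115  0.1565] large [0.56021666 0.12062616 0.06691231] [-0.0128 -0.0095  0.099 ]
scene med (array([0.56182805, 0.12574399, 0.05326014]), 521, np.float64(0.15783984844170337)) [0.0046 0.0027 0.1572] large [0.5622899  0.12563979 0.06699312] [-0.0024 -0.0032  0.0995]
clock 31.68 tcp [0.5606 0.0756 0.272 ] shift [ 0.2725 -0.0852  0.0226] rot [-0.004  -0.0011  0.0014] F [ 0.1 -0.8  0. ] gap 0.0578 ff 0.0
```

Medium dish seated level and centred within about 1 mm. On to the walnut small dish.

```bash
echo '[[0.03, -0.01, 0, -0.004, -0.001, 0.001], [0.036, -0.014, 0, 0, 0, 0], [0.036, -0.014, 0, 0, 0, 0], [0.036, -0.014, 0, 0, 0, 0], [0.036, -0.014, 0, 0, 0, 0], [0.03, -0.012, 0.01, 0, 0, 0], [0.02, -0.008, 0.03, 0, 0, 0], [0, 0, 0.025, 0, 0, 0], [0, 0, 0, 0, 0, 0], [0, 0, 0, 0, 0, 0], [0, 0, 0, 0, 0, 0]]' | python3 -m inch 0.055
python3 - <<'E'
from h import *
im,d=grab_frame("wrist"); save("w14",im); P,u,v=cloud("wrist",d)
c=np.array([.475,.348])
print("rim",ring(P,c,.0405,.028,.040)); print("col",disc(P,c,.03,.064,.078))
go(.475,.348,0,0)
E
```

```text
clock: 32.6
tcp_pos: [0.4764, 0.2987, 0.2094]
eef_rot: [0.001, 0.707, 0.707, 0.001]
wrist_force: [-0.1, -1.0, 0.7]
finger_gap: 0.0553
finger_force: 0.0
rim (array([0.47529576, 0.34996178, 0.03990475]), 1495, np.float64(0.03481492556968533))
col (array([0.4752, 0.3496, 0.0168]), array([0.4751, 0.3502, 0.0703]), 1124)
clock 32.65 tcp [0.477  0.2987 0.2102] shift [ 0.0492 -0.0032  0.2102] rot [ 0.0054 -0.0004 -0.0014] F [0.4 0.8 0. ] gap 0.0551 ff 0.0
```

View pics/w14.png

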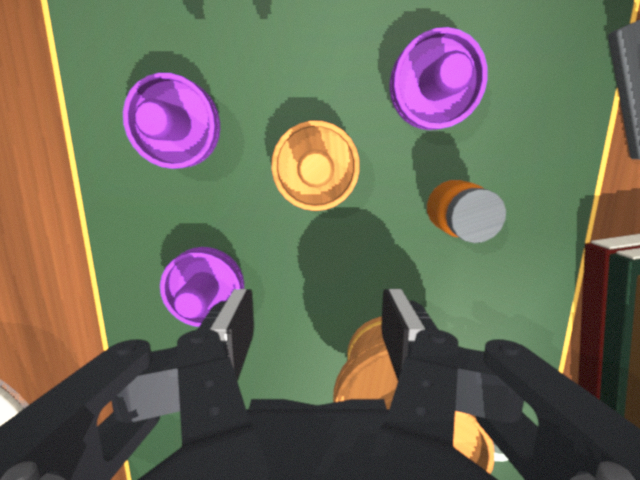

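The walnut small dish is at (315,167); the purple ones and the jar are well clear. Grasping.

```bash
echo '[[0.025, -0.001, 0.03, 0.005, 0, -0.001], [0.0255, -0.001, 0.03, 0, 0, 0], [0, 0, 0.035, 0, 0, 0], [0, 0, 0.035, 0, 0, 0], [0, 0, 0.03, 0, 0, 0], [0, 0, 0.015, 0, 0, 0], [0, 0, 0, 0, 0, 0], [0, 0, 0, 0, 0, 0], [0, 0, 0, 0, 0, 0]]' | python3 -m inch 0.047
python3 - <<'E'
from h import *
go(.4752,.3497,0,0)
E
```

```text
clock: 33.4
tcp_pos: [0.476, 0.3499, 0.0361]
eef_rot: [0.0, 0.707, 0.707, 0.001]
wrist_force: [-0.2, 0.6, -1.0]
finger_gap: 0.0468
finger_force: 0.0
clock 33.40 tcp [0.476  0.3499 0.0361] shift [-0.0002 -0.0009  0.0361] rot [ 0.0021 -0.0016 -0.0004] F [-0.2  0.6 -1. ] gap 0.0468 ff 0.0
```

```bash
echo '[[0, -0.0006, 0.014, 0.002, -0.001, 0], [0, 0, 0.012, 0, 0, 0], [0, 0, 0.008, 0, 0, 0], [0, 0, 0, 0, 0, 0], [0, 0, 0, 0, 0, 0]]' | python3 -m inch
echo '[[0, 0, 0, 0, 0, 0], [0, 0, 0, 0, 0, 0], [0, 0, 0, 0, 0, 0], [0, 0, 0, 0, 0, 0], [0, 0, 0, 0, 0, 0]]' | python3 -m inch 0.02 60
echo '[[0, 0, -0.01, 0, 0, 0], [0, 0, -0.025, 0, 0, 0], [0, 0, -0.035, 0, 0, 0], [0, 0, -0.035, 0, 0, 0], [0, 0, -0.035, 0, 0, 0], [0, 0, -0.035, 0, 0, 0], [0, 0, -0.035, 0, 0, 0], [0, 0, -0.03, 0, 0, 0], [0, 0, -0.015, 0, 0, 0], [0, 0, 0, 0, 0, 0], [0, 0, 0, 0, 0, 0]]' | python3 -m inch
python3 - <<'E'
from h import *
go(.561,.125,.25,0)
E
```

```text
clock: 33.82
tcp_pos: [0.472, 0.3488, -0.0018]
eef_rot: [-0.001, 0.707, 0.707, -0.003]
wrist_force: [-0.3, 1.2, 0.7]
finger_gap: 0.047
finger_force: 0.0
clock: 34.23
tcp_pos: [0.4733, 0.3494, -0.0001]
eef_rot: [-0.001, 0.707, 0.707, -0.001]
wrist_force: [0.0, 0.3, 2.5]
finger_gap: 0.0324
finger_force: 59.7
clock: 35.15
tcp_pos: [0.474, 0.3496, 0.2548]
eef_rot: [-0.001, 0.707, 0.707, -0.001]
wrist_force: [0.7, -0.7, -2.2]
finger_gap: 0.0324
finger_force: 59.8
clock 35.15 tcp [0.474  0.3496 0.2548] shift [-0.2246  0.0869  0.0048] rot [-0.0031  0.0009  0.0004] F [ 0.7 -0.7 -2.2] gap 0.0324 ff 59.8
```

```bash
echo '[[-0.02, 0.008, 0, 0, 0, 0], [-0.035, 0.014, 0, 0, 0, 0], [-0.035, 0.014, 0, 0, 0, 0], [-0.035, 0.014, 0, 0, 0, 0], [-0.035, 0.013, 0, 0, 0, 0], [-0.034, 0.012, 0, 0, 0, 0], [-0.02, 0.008, 0, 0, 0, 0], [-0.01, 0.004, 0, 0, 0, 0], [0, 0, 0.01, 0, 0, 0], [0, 0, 0.015, 0, 0, 0], [0, 0, 0.015, 0, 0, 0], [0, 0, 0, 0, 0, 0], [0, 0, 0, 0, 0, 0], [0, 0, 0, 0, 0, 0]]' | python3 -m inch
cat >> h.py <<'E'
def cmp():
    s=sense()["tcp_pos"]
    for n in("wrist","side","scene"):
        im,d=grab_frame(n); P,u,v=cloud(n,d); 
        a=ring(P,s[:2],.0405,s[2]+.028,s[2]+.042)[0]; b=ring(P,np.array([.561,.125]),.0535,.150,.167)[0]
        print(n,"small",np.round(a,4),"med",np.round(b,4),"diff",np.round(b-a,4)[:2])
E
python3 - <<'E'
from h import *
go(.561,.125,.184,0); cmp()
E
```

```text
clock: 36.32
tcp_pos: [0.5605, 0.1266, 0.2142]
eef_rot: [-0.001, 0.706, 0.708, -0.002]
wrist_force: [0.3, 0.5, -0.5]
finger_gap: 0.0322
finger_force: 59.8
clock 36.32 tcp [0.5605 0.1266 0.2142] shift [-0.0016  0.0007  0.0302] rot [-0.0045  0.0011  0.0018] F [ 0.3  0.5 -0.5] gap 0.0322 ff 59.8
wrist small [0.56   0.1274 0.04  ] med [0.5611 0.1253 0.0526] diff [ 0.0011 -0.0021]
side small [0.5594 0.1235 0.0402] med [0.5598 0.1211 0.0533] diff [ 0.0004 -0.0024]
scene small [0.5615 0.1277 0.0402] med [0.5618 0.1257 0.0533] diff [ 0.0002 -0.002 ]
```

```bash
echo '[[-0.0022, 0.0005, 0.006, -0.003, 0.001, 0.002], [0, 0, 0.007, 0, 0, 0], [0, 0, 0.005, 0, 0, 0], [0, 0, 0, 0, 0, 0], [0, 0, 0, 0, 0, 0], [0, 0, 0, 0, 0, 0]]' | python3 -m inch
python3 - <<'E'
from h import *
go(.561,.125,.184,0); cmp()
E
```

```text
clock: 36.97
tcp_pos: [0.5613, 0.1233, 0.1962]
eef_rot: [-0.0, 0.708, 0.707, -0.001]
wrist_force: [0.7, -0.5, -2.2]
finger_gap: 0.0324
finger_force: 59.8
clock 36.97 tcp [0.5613 0.1233 0.1962] shift [ 0.0017 -0.0003  0.0122] rot [-0.0012  0.0004 -0.0017] F [ 0.7 -0.5 -2.2] gap 0.0324 ff 59.8
wrist small [0.5604 0.1243 0.04  ] med [0.5608 0.1256 0.0525] diff [0.0004 0.0013]
side small [0.5597 0.1199 0.04  ] med [0.5597 0.121  0.0533] diff [0.     0.0011]
scene small [0.5619 0.1247 0.0403] med [0.5618 0.1257 0.0531] diff [-0.0001  0.0011]
```

```bash
echo '[[0.001, 0, 0.004, -0.001, 0, -0.0015], [0, 0, 0.003, 0, 0, 0], [0, 0, 0.002, 0, 0, 0], [0, 0, 0, 0, 0, 0], [0, 0, 0, 0, 0, 0]]' | python3 -m inch
echo '[[0, 0, 0.001, 0, 0, 0], [0, 0, 0.001, 0, 0, 0], [0, 0, 0, 0, 0, 0]]' | python3 -m inch
echo '[[0, 0, 0.001, 0, 0, 0], [0, 0, 0, 0, 0, 0]]' | python3 -m inch
```

```text
clock: 37.53
tcp_pos: [0.5611, 0.1243, 0.1869]
eef_rot: [-0.0, 0.707, 0.707, -0.0]
wrist_force: [1.7, -0.5, -1.4]
finger_gap: 0.0325
finger_force: 59.8
clock: 37.78
tcp_pos: [0.5612, 0.1243, 0.1851]
eef_rot: [-0.0, 0.707, 0.707, -0.0]
wrist_force: [0.3, -0.2, -1.7]
finger_gap: 0.0324
finger_force: 59.8
clock: 37.95
tcp_pos: [0.5612, 0.1243, 0.184]
eef_rot: [-0.0, 0.707, 0.707, -0.0]
wrist_force: [-1.0, 0.3, -1.2]
finger_gap: 0.0325
finger_force: 59.8
```

Run:
```python
from h import *
go(.561,.125,.184,0); cmp()
```

```text
clock 37.95 tcp [0.5612 0.1243 0.184 ] shift [ 0.0007 -0.0002  0.    ] rot [-0.0004  0.0004 -0.0001] F [-1.   0.3 -1.2] gap 0.0325 ff 59.8
wrist small [0.5602 0.1252 0.04  ] med [0.5606 0.1255 0.0526] diff [0.0004 0.0003]
side small [0.5596 0.1212 0.04  ] med [0.5597 0.121  0.0531] diff [ 0.0002 -0.0002]
scene small [0.5615 0.1256 0.0403] med [0.562  0.1259 0.053 ] diff [0.0005 0.0003]
```

Centred within 0.5 mm. Seating it.

```bash
echo '[[0, 0, 0.001, 0, 0, 0], [0, 0, 0, 0, 0, 0]]' | python3 -m inch
echo '[[0, 0, 0.0007, 0, 0, 0], [0, 0, 0, 0, 0, 0]]' | python3 -m inch
```

```text
clock: 38.27
tcp_pos: [0.5615, 0.1243, 0.1838]
eef_rot: [0.0, 0.707, 0.707, 0.0]
wrist_force: [-0.8, -0.7, 2.1]
finger_gap: 0.0324
finger_force: 60.1
clock: 38.43
tcp_pos: [0.5618, 0.1243, 0.1838]
eef_rot: [0.001, 0.707, 0.707, 0.0]
wrist_force: [-2.1, -0.7, 5.5]
finger_gap: 0.0324
finger_force: 60.6
```

```bash
echo '[[0, 0, 0, 0, 0, 0], [0, 0, 0, 0, 0, 0], [0, 0, 0, 0, 0, 0], [0, 0, 0, 0, 0, 0]]' | python3 -m inch 0.047
echo '[[0, 0, -0.01, 0, 0, 0], [0, 0, -0.02, 0, 0, 0], [0, 0, -0.03, 0, 0, 0], [0, 0, -0.03, 0, 0, 0], [-0.02, 0, -0.02, 0, 0, 0], [-0.03, 0, -0.01, 0, 0, 0], [-0.03, 0, 0, 0, 0, 0], [0, 0, 0, 0, 0, 0], [0, 0, 0, 0, 0, 0], [0, 0, 0, 0, 0, 0]]' | python3 -m inch
python3 - <<'E'
from h import *
c=np.array([.561,.125]); ims=[]
for n in("wrist","side","scene"):
    im,d=grab_frame(n); P,u,v=cloud(n,d); ims.append(im)
    for nm,R0,z in(("small",.0405,.218),("med",.0535,.160),("large",.0675,.102)):
        f=ring(P,c,R0,z-.009,z+.006); print(n,nm,np.round(f[0],4),f[1],round(f[2],4),"tilt",lev(P,c,R0-.005,R0+.002,z-.009,z+.006))
cv2.imwrite("pics/f1.png",np.hstack([cv2.resize(ims[1][20:320,130:530],(400,300)),cv2.resize(ims[2][60:360,150:550],(400,300))])[:,:,::-1])
E
```

```text
clock: 38.77
tcp_pos: [0.5612, 0.1243, 0.1822]
eef_rot: [-0.0, 0.707, 0.707, -0.0]
wrist_force: [-0.3, 0.0, -0.5]
finger_gap: 0.0469
finger_force: 0.0
clock: 39.6
tcp_pos: [0.5612, 0.0447, 0.3027]
eef_rot: [-0.0, 0.707, 0.707, -0.0]
wrist_force: [-0.2, 0.4, 0.4]
finger_gap: 0.0472
finger_force: 0.0
wrist small [0.5609 0.1249 0.0397] 3182 0.2174 tilt [-1.000e-04 -4.300e-03  2.174e-01]
wrist med [0.5608 0.1263 0.0538] 1587 0.16 tilt [0.0018 0.0108 0.1602]
wrist large [0.561  0.1258 0.0676] 1526 0.102 tilt [-0.0005  0.0092  0.1022]
side small [0.5602 0.1215 0.0402] 361 0.2143 tilt [-0.0045 -0.0083  0.2147]
side med [0.5599 0.121  0.0532] 444 0.1564 tilt [-0.0054 -0.0094  0.157 ]
side large [0.5604 0.1207 0.0669] 457 0.0985 tilt [-0.0067 -0.0054  0.099 ]
scene small [0.5623 0.1258 0.0401] 411 0.2153 tilt [-0.0091  0.0009  0.2154]
scene med [0.5618 0.1259 0.0531] 474 0.1573 tilt [-0.0017 -0.0005  0.1574]
scene large [0.5624 0.1256 0.0669] 500 0.0995 tilt [-0.0014 -0.0069  0.0999]
```

View pics/f1.png

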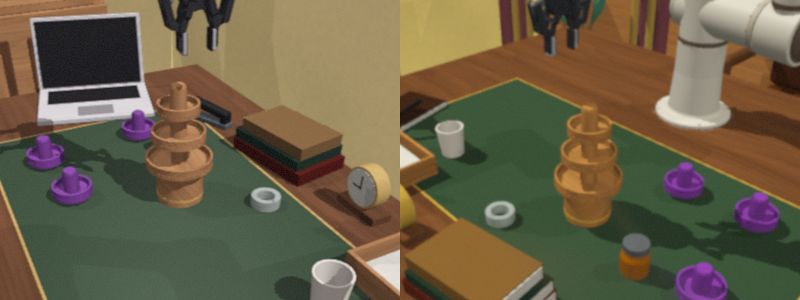

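The tower stands level and centred at about (180,145) and (587,165) in the two crops. Cup, tape and jar are untouched and the gripper is clear.

```bash
python3 -c "
from workcell import *
print(close_job())"
```

```text
the job is handed in; nothing more can be done
None
```

The desk tidy is built and handed in at about 40 s: the weight stands upright on the pot floor, and the large, medium and small walnut dishes are seated level and centred within about 1 mm; the cup, tape roll and jar were not touched.

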